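Lock the glue-up press with its spring cotter

TASK

A freshly glued card panel is in the small press. Fold the raised clamp bar down flat so that the steel post stands up through its slot, then start the straight leg of the spring cotter in the post's cross hole and let go of it. Finally push on the back of its loop until the cotter goes fully home and its bow snaps over the post; leave the ribbon reel, the glue bottle and the tin standing where they are.

Things in the scene. Friction and masses are not known exactly. Their poses are not given: they have to be found in the camera images.
- press: Fixed wooden press, base board 280 x 340 x 18 mm (x -195 to +85, y -280 to +60). Origin on the table under the axis of the steel lock post. The card and a wooden caul (top z 38 mm) lie at y -52 to -178, under the bar.
- deck (a point): On the flat top (z 47 mm) of the press's wooden landing block, where the cotter lies: press x -104, y +7.5; axes as the press. The block spans press x -185 to -22, y -45 to +60 mm and stops just short of the closed bar, whose top is 1 mm lower.
- hole (a point): Centre of the post's cross hole, on the post's axis, 3 mm above the deck; axes as the press. The leg goes in from the -x side, moving to +x. Hole 8 mm wide (y), from the deck to 8 mm above it, mouths rounded 3 mm. The post there reaches 9 mm out in x and 10 mm in y from its axis; above the hole it is a 20 mm round, its top 26 mm above the deck.
- bar (a joint): Angle of the aluminium clamp bar, rad: 0 = folded down flat (its stop), positive = raised. The hinge is stiff: the bar stays where it is left and needs about 1 to 3 N at its free end to move down.
- bar_hinge (a point): On the bar's hinge line, mid-width: press x 0, y -190, z 42 mm; the line runs along the press's x. Closed, the bar (40 wide, 8 thick, top z 46) runs from here 244 mm to +y; its 26 x 44 mm slot begins 170 mm out and goes round the post.
- bar_end (a point): Middle of the bar's width on its upper face, 229 mm from the hinge line, 15 mm short of its free end and beyond the slot: the place to push it down.
- cotter: Loose spring cotter (R-clip) of 6 mm steel wire, flat on the deck, 107 mm long, 35 to 65 g. Origin at the centre of the round loop at its back, at the underside. The loop is 28 mm across, rigid, can be pinched; leg and bow are slick. +x points to the tip; the straight leg runs along x at y -11. Home, the origin lies 52 mm to press -x and 11 mm to press +y of the post's axis.
- cotter_arm (a joint): How far the bow is sprung open, rad: 0 = relaxed, before and after the snap; about 0.1 while it rides over the post. The bow runs beside the leg on the cotter's +y side, to x +84 and y +8.5 mm, and passes round the post's +y flank. It takes 5 to 20 N as its flared end meets the post, then less, until it snaps and stops hard.
- cotter_seat (a point): Point on the axis of the cotter's leg (cotter x +52, y -11, z +3 mm) that lies on the post's axis (at point hole) when the cotter is home; axes as the cotter.
- cotter_tip (a point): Pointed tip of the cotter's straight leg (cotter x +93, y -11, z +3 mm); the last 7 mm are thinned to 4 mm.
- reel: Bystander: ribbon reel lying flat, 84 mm across, 28 mm high; origin at the centre of its underside.
- glue: Bystander: standing glue bottle, 44 mm across, 120 mm high; origin at the centre of its underside.
- tin: Bystander: open metal tin, 96 mm across, 70 mm high; origin at the centre of its underside.

How it is judged:
By the outcome, as a careful person would: the job done as asked, in the order asked, and still so for the second after the job is handed in, with the robot touching nothing.
It also fails if it takes over 64 s, if anything falls off the work surface, if the arm or the gripper's body presses on something with over 40 N, if the wrist force passes 120 N, or if a joint passes its speed limit or range.

ROBOT

A 6-joint arm with a two-finger parallel gripper is mounted at the origin on the work surface. World frame = base frame: x ahead of the robot, y to its left, z up, the work surface at z = 0. Lengths are in mm, angles in rad, forces in N, time in s.
With the tool pointing down it reaches from about 350 to 975 mm from the base axis. Payload 7.1 kg.
Tool frame: the origin (TCP) lies midway between the tips of the shut fingers; the grasp point (between the pads) lies 19 mm behind it (ctrl.grip_depth is the distance from the TCP to the grasp point, in mm); z points along the fingers, y is the line along which they close (so a half turn about z gives the same grasp; the last joint's range is limited). The gripper opens to 88 mm and grips with 3 to 60 N. Pads are 20 mm wide; open, the fingers measure 115 mm over their backs; the gripper's body (75 mm by 178 mm) begins 61 mm behind the grasp point.
Start: joints at [1.289, 0.423, 1.63, -0, 1.089, -0.019], TCP at [162.334, 603.533, 222.675] pointing down, gripper open.
Joint ranges: [-3, 3], [-0.9, 2.11], [0.09, 2.58], [-1.31, 4.45], [0.11, 2.69], [-2.54, 2.54]. Speed limits (rad/s): [2.39, 2.39, 3.01, 3.14, 3.14, 3.14].

INTERFACE

Orientations are given as a rotation vector (axis times angle).
In Python, from workcell import ctrl, cams gives the robot as it stands.
- The arm moves only by the tool move_arm, never from a script. Its argument "steps" is a list of rows, each a list of 3 entries, a list of its own where there are three numbers: the shift along the tool's x, y, z in units of 25 mm (1.0 is 25 mm), then the turn about the tool's z in units of 5 degrees (1.0 is 5 degrees), then the closure, from 0 (fully open) to 1 (shut). A call has 1 to 20 rows; each row shifts and turns the commanded pose from where the row before left it, along the tool's axes as they then stand; what a row does not reach is not made up. A row lasts 1/12 s, in which the tool goes at most 41.7 mm and 7.16 degrees, less where a joint would pass 70% of its speed; a pose out of reach is approached as far as the arm can. A call is refused whole if a number of a shift passes 1 or a number of a turn 1, either way. A call with a gripper value outside its range is refused whole. The fingers move at their own pace and stop on an object; the grip force is fixed at half the most. Time passes only in rows, so rows that do not move let the fingers close. It gives the time, the measured TCP pose, the force, the opening and the grip force at its end, in the units of the state.
- ctrl.get_obs(): the state, without advancing time (a new reading comes with each control period).
- cams.get_image(name): name is "scene" or "top" or "wrist"; returns a dict with "image" (480x640x3 uint8, red, green, blue), "camera_matrix" (3x3 intrinsics, pixels), "xyz" and "rotation" of the camera in the world; the wrist camera has in their place "mount" (4x4, takes a point from camera to tool coordinates, whose origin is the TCP and whose axes are the flange's). Camera axes: x right, y down, z forward; pixel columns grow to the right and rows downward; lengths in mm; the calibration is good to about 2 mm. A picture is of the moment at which its call begins: read the wrist's pose just before it. There is no depth.
- ctrl.close_job(): hands the job in; it is judged then, once.
Trained networks look in the newest picture that a camera, given by its name, has taken for a name from the list of things; names that differ only in an ending like _2 or _b are one class to them, and where a whole thing is asked for, a point or a joint stands for the part that bears it (a point fixed in the world has none). Each returns a list of dicts, best first, with "p" (0 to 1); they miss things now and then, are a little off and sometimes report something else, mostly with a low value. They report only what shows in the picture. A call takes as long as a camera call.
- cams.boxes_of(camera, thing): "rect" ([centre column, centre row, width, height] in pixels, round what is visible of it).
- cams.cut_out(camera, thing): "pixels" (480x640 bool, what is visible of it) and "rect" ([centre column, centre row, width, height] in pixels, round what is visible of it).
The state is a dict: "t": time; "qpos": joint angles; "qvel": joint speeds; "joint_torque": joint torques, N m; "ee_pos": TCP position; "orientation": TCP orientation; "ft_force": force on the tool from outside, world axes, zero at the start; "moment": the same for the moment, N m; "width": finger opening in mm; "grasp_force": force on a finger pad.
Only numpy, scipy, OpenCV 4.12 (cv2) and the standard library are available. Lean on these libraries where they do the work, as an engineer would, in place of code of your own. Each camera call takes 0.05 s, during which the arm holds its last target. There are 200 camera calls.

## Working session

There is one attempt and no reset: what is moved stays moved. The work goes in short steps, Python scripts to look and compute and a tool call to move; the robot and the scene stay as the last step left them, time stands still between calls to the robot, and variables do not carry over. Pictures are saved under pics/ and viewed, at most 10 in all, crops included, and the job is handed in when it is done.

Besides the shell and the picture viewer there is one more tool, called after ">>>" as a command line: name --argument value ..., lists and objects as JSON in quotes. move_arm: Moves the arm, as the interface text tells. Its arguments: {"type":"object","properties":{"steps":{"type":"array"}},"required":["steps"]}

```bash
mkdir -p pics; cat > h.py <<'E'
import numpy as np, cv2
from scipy.spatial.transform import Rotation as R
from workcell import ctrl, cams
def cam(name):
    o=ctrl.get_obs(); d=cams.get_image(name)
    if 'mount' in d:
        T=np.eye(4);T[:3,:3]=R.from_rotvec(o['orientation']).as_matrix();T[:3,3]=o['ee_pos']
        M=T@np.array(d['mount']); d['xyz']=M[:3,3]; d['rotation']=M[:3,:3]
    d['xyz']=np.array(d['xyz']);d['rotation']=np.array(d['rotation']);d['K']=np.array(d['camera_matrix'])
    return d
def onplane(d,px,z):
    px=np.atleast_2d(px); r=np.c_[px,np.ones(len(px))]@np.linalg.inv(d['K']).T@d['rotation'].T
    return d['xyz']+r*((z-d['xyz'][2])/r[:,2])[:,None]
def proj(d,P):
    p=(np.atleast_2d(P)-d['xyz'])@d['rotation']@d['K'].T
    return p[:,:2]/p[:,2:]
def save(d,n): cv2.imwrite('pics/'+n+'.png',cv2.cvtColor(d['image'],cv2.COLOR_RGB2BGR))
E
python3 - <<'E'
from h import *
o=ctrl.get_obs();print({k:np.round(v,3) for k,v in o.items()}, ctrl.grip_depth)
for c in ['scene','top','wrist']:
    d=cam(c);save(d,c+'0');print(c,d['xyz'].round(1),d['rotation'].round(3).tolist(),d['K'].round(1).tolist())
    for t in ['press','bar','cotter','reel','glue','tin']:
        for b in cams.boxes_of(c,t)[:2]: print(t,round(b['p'],2),np.round(b['rect'],1))
E
```

```text
{'t': np.float64(0.0), 'qpos': array([ 1.289,  0.424,  1.631,  0.   ,  1.089, -0.019]), 'qvel': array([ 0.001,  0.001,  0.   , -0.   ,  0.001, -0.   ]), 'joint_torque': array([-2.0000e-03, -5.4461e+01, -2.7365e+01,  6.4000e-02,  2.3000e-02,
       -0.0000e+00]), 'ee_pos': array([162.164, 603.045, 221.939]), 'orientation': array([-4.120e-01, -3.114e+00,  2.000e-03]), 'ft_force': array([ 0.13 , -0.801, -0.364]), 'moment': array([-0.053, -0.058,  0.025]), 'grasp_force': np.float64(0.0), 'width': np.float64(87.797)} 18.700000000000003
scene [947.5 407.7 922.5] [-1.087, -2.587, 0.811] [[489.3, 0.0, 320.7], [0.0, 489.3, 236.6], [0.0, 0.0, 1.0]]
press 0.75 [303.9 259.4 186.3 166.2]
press 0.23 [350.1 280.9  32.   20.1]
bar 0.75 [265.5 218.1  40.6  31.8]
cotter 0.6 [348.4 278.1  42.3  29.1]
reel 0.89 [463.8 368.8  45.   43.9]
glue 0.91 [249.1 117.6  20.2  43.5]
tin 0.67 [428.2 447.4  63.9  60.5]
tin 0.4 [267.4 217.5  41.6  36.8]
top [ 440.5   -8.2 1077. ] [-2.151, 2.161, -0.115] [[442.4, 0.0, 317.6], [0.0, 442.4, 239.2], [0.0, 0.0, 1.0]]
press 0.6 [339.1 239.4 163.5 143.2]
press 0.51 [352.1 203.1  50.5  46.4]
bar 0.66 [354.8 205.   55.8  47.2]
cotter 0.56 [149.8 177.2  46.9  42.2]
cotter 0.55 [281.6 241.4  15.8  44.9]
reel 0.82 [169.2 254.2  38.3  35.9]
glue 0.76 [497.7 313.   33.2  25.3]
tin 0.61 [151.8 179.1  48.2  43.5]
tin 0.58 [166.9 254.8  39.9  38.1]
wrist [ 83.5 624.8 384.5] [[0.261, 0.923, 0.284], [0.965, -0.249, -0.076], [0.0, 0.294, -0.956]] [[389.2, 0.0, 323.4], [0.0, 389.2, 240.6], [0.0, 0.0, 1.0]]
```

View pics/top0.png

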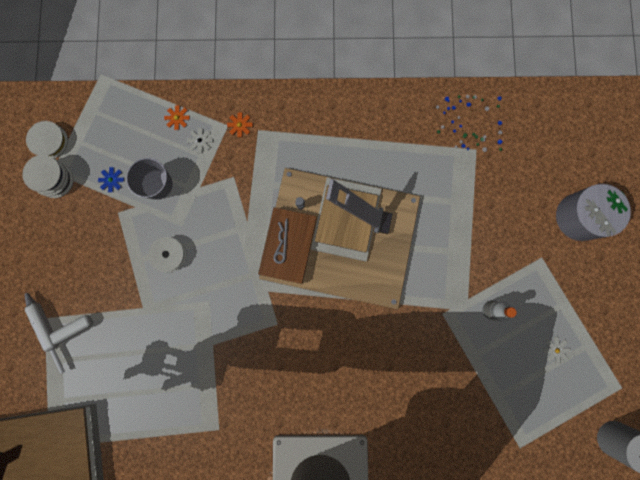

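View pics/scene0.png

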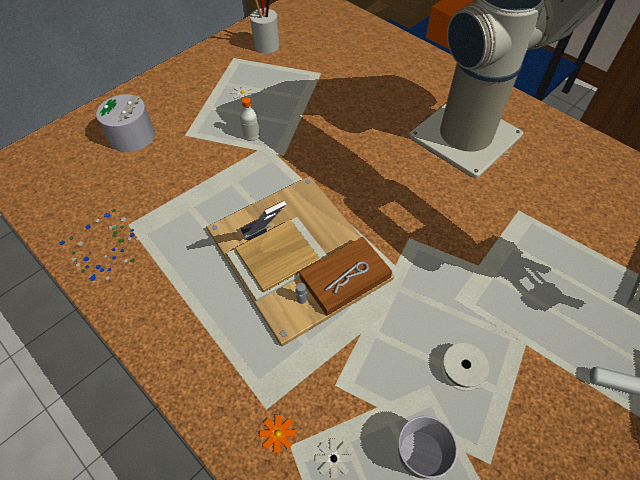

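```bash
sed -i "s/d\['rotation'\]=np.array(d\['rotation'\])/d['rotation']=(lambda r: R.from_rotvec(r).as_matrix() if r.ndim==1 else r)(np.array(d['rotation']))/" h.py
cat >> h.py <<'E'
def fit(obs,x0):
    # obs: list of (cam dict, Nx3 press pts, Nx2 px); returns x,y,yaw
    from scipy.optimize import least_squares
    f=lambda v:np.concatenate([(proj(d,topress(v,P))-np.array(px)).ravel() for d,P,px in obs])
    s=least_squares(f,x0,loss='soft_l1'); return s.x,f(s.x)
def topress(v,P): return np.atleast_2d(P)@R.from_euler('z',v[2]).as_matrix().T+[v[0],v[1],0]
E
python3 - <<'E'
from h import *
C=[[85,60,18],[85,-280,18],[-195,-280,18],[-195,60,18]]
B=[[-185,60,47],[-185,-45,47],[-22,-45,47],[-22,60,47]]
t=cam('top');s=cam('scene')
v1,e1=fit([(t,C,[[286,169],[423,197],[402,305],[258,277]])],[500,50,-.2])
v2,e2=fit([(s,C[:2],[[282,344],[207,227]]),(s,C[1:2],[[207,227]]),(s,B,[[394,270],[359,239],[300,277],[328,312]])],[500,50,-.2])
print(v1,e1.round(1),v2,e2.round(1))
out=[]
for d,v in((t,v1),(s,v2)):
    im=cv2.cvtColor(d['image'],cv2.COLOR_RGB2BGR)
    c=(340,238) if d is t else (300,262); k=4
    w,h=(180,140) if d is t else (200,150)
    x0,y0=c[0]-w//2,c[1]-h//2
    z=cv2.resize(im[y0:y0+h,x0:x0+w],None,fx=4,fy=4,interpolation=cv2.INTER_CUBIC)
    for P,col in((C,(0,255,0)),(B,(255,255,0)),([[0,0,73],[0,0,50]],(0,0,255))):
        q=((proj(d,topress(v,P))-[x0,y0]+.5)*4).astype(np.int32)
        cv2.polylines(z,[q],True,col,1)
    cv2.imwrite('pics/c%d.png'%(d is t),z)
    print(x0,y0)
for c,dd in(('top',t),('scene',s)):
    for n in ['cotter','bar','reel','tin','glue']:
        for m in cams.cut_out(c,n)[:2]:
            ys,xs=np.nonzero(m['pixels']);print(c,n,round(m['p'],2),np.round(m['rect']),onplane(dd,[xs.mean(),ys.mean()],50 if n=='cotter' else 28).round())
E
```

```text
[ 6.49147769e+02  3.86678842e+01 -2.18355281e-01] [ 0.3 -2.4 -0.4 -1.9 -1.5  3.9  2.5  1.2] [ 6.50186706e+02  5.06082472e+01 -2.17982566e-01] [-0.   1.6 -0.3  0.1 -0.3  0.1 -0.2  2.3  5.  -1.7 -0.1 -4.1 -0.1 -0.4]
250 168
200 187
top cotter 0.65 [280. 241.  16.  44.] [[550.  88.  50.]]
top bar 0.63 [354. 204.  55.  47.] [[648. -84.  28.]]
top reel 0.59 [165. 254.  40.  36.] [[529. 362.  28.]]
top tin 0.87 [150. 179.  48.  45.] [[713. 414.  28.]]
top glue 0.89 [500. 314.  33.  24.] [[ 393. -417.   28.]]
scene cotter 0.88 [345. 278.  40.  31.] [[557.  87.  50.]]
scene bar 0.95 [268. 219.  36.  31.] [[ 563. -158.   28.]]
scene reel 0.62 [463. 368.  47.  44.] [[538. 369.  28.]]
scene tin 0.67 [428. 447.  62.  65.] [[700. 405.  28.]]
scene glue 0.77 [250. 120.  21.  46.] [[ 382. -431.   28.]]
scene glue 0.54 [348. 275.  41.  32.] [[543.  80.  28.]]
```

View pics/c1.png

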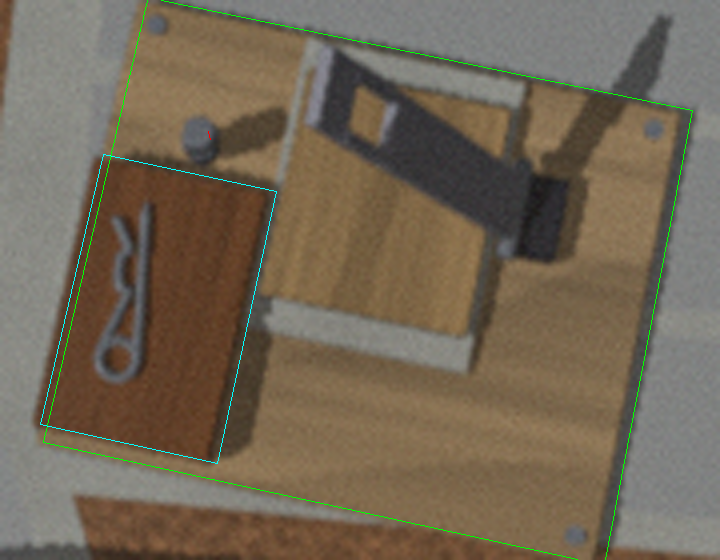

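View pics/c0.png

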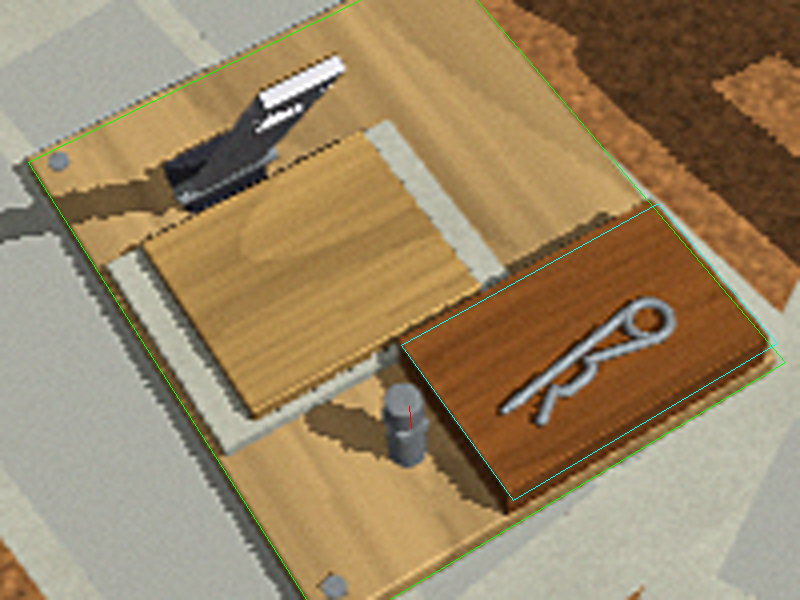

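```bash
python3 - <<'E'
from h import *
from scipy.optimize import least_squares
t=cam('top');s=cam('scene')
u=lambda P,x0,y0:np.array(P)/4+[x0-.4,y0-.4]
B=[[-185,60,47],[-185,-45,47],[-22,-45,47],[-22,60,47]]
T=lambda P:u(P,250,168); S=lambda P:u(P,200,187)
obs=[(t,B,T([[39,425],[218,464],[278,190],[100,155]])),(s,B,S([[772,345],[653,203],[401,345],[513,500]])),
 (t,[[0,0,73]],T([[199,131]])),(s,[[0,0,73]],S([[403,400]])),(t,[[85,-280,18]],T([[692,110]])),(s,[[85,-280,18]],S([[28,160]]))]
v,e=fit(obs,[650,50,-.2]);print('press',v,e.round(1))
for o in ((obs[0],obs[2],obs[4]),(obs[1],obs[3],obs[5])): print(fit(o,v)[0])
def tri(a,b):
    f=lambda X:np.r_[(proj(t,X)-a).ravel(),(proj(s,X)-b).ravel()]
    r=least_squares(f,[600,50,50]);return r.x,r.fun
M=R.from_euler('z',v[2]).as_matrix()
for n,a,b in (('loop',[118,358],[650,318]),('tip',[147,203],[503,410]),('postc',[199,131],[403,400]),('barEndA',[332,46],[262,100]),('barEndB',[312,128],[344,65])):
    X,r=tri(T([a])[0],S([b])[0]);print(n,X.round(1),((X-[v[0],v[1],0])@M).round(1),r.round(1))
o=ctrl.get_obs();print(R.from_rotvec(o['orientation']).as_matrix().round(2).tolist(),o['t'])
E
```

```text
press [ 6.49364529e+02  4.56439643e+01 -2.18671437e-01] [-2.6 -0.3 -3.3 -0.4 -3.3  0.3 -2.2 -0.2 -0.4 -2.2 -0.3 -1.6 -1.3 -1.6
 -1.5 -1.8 -0.8 -0.1 -0.  -0.3 -2.9 -0.  -0.9 -1. ]
[ 6.48929429e+02  3.96227076e+01 -2.15418638e-01]
[ 6.50961623e+02  4.89111615e+01 -2.22572807e-01]
loop [519.1  92.9  50.1] [-137.5   17.9   50.1] [-0.3  0.3 -0.4 -0. ]
tip [610.6  76.1  49.7] [-44.4  21.3  49.7] [-0.2  0.2 -0.2 -0. ]
postc [649.1  44.6  70.3] [ 0.  -1.1 70.3] [-0.2  0.2 -0.3 -0. ]
barEndA [652.6 -28.3 250.6] [ 19.2 -71.5 250.6] [-0.3  0.3 -0.3 -0. ]
barEndB [613.3 -18.6 248.1] [-21.2 -70.5 248.1] [-0.3  0.2 -0.3 -0. ]
[[-0.97, 0.26, 0.0], [0.26, 0.97, -0.0], [-0.0, -0.0, -1.0]] 1.75
```

```bash
cat >> h.py <<'E'
PV=np.array([649.3,45.0,-0.2187])
def units(P,start=None):
    "world waypoints -> tool units (with present orientation)"
    o=ctrl.get_obs(); A=R.from_rotvec(o['orientation']).as_matrix()
    Q=np.vstack([o['ee_pos'] if start is None else start,P]); return (np.diff(Q,axis=0)@A/25).round(2)
E
python3 - <<'E'
from h import *
a=topress(PV,[[0,-108,300],[0,-108,240]])
print(units(a))
th=np.linspace(1.08,0,20); rr=225+4*(1-th/1.08); off=13*(th/1.08)
P=np.c_[0*th,-190+rr*np.cos(th)-4*np.sin(th)-off,42+rr*np.sin(th)+4*np.cos(th)]
print(P.round()[[0,5,10,19]]); W=topress(PV,P)
print(units(W,a[1]).tolist())
E
```

```text
[[-24.8  -20.83  -3.09]
 [  0.     0.     2.4 ]]
[[   0. -100.  242.]
 [   0.  -44.  206.]
 [   0.   -0.  157.]
 [   0.   39.   46.]]
[[0.01, 0.3, -0.09], [0.02, 0.48, 0.24], [0.02, 0.47, 0.26], [0.02, 0.45, 0.29], [0.02, 0.43, 0.31], [0.02, 0.42, 0.34], [0.02, 0.4, 0.36], [0.02, 0.38, 0.38], [0.02, 0.35, 0.4], [0.01, 0.33, 0.42], [0.01, 0.31, 0.43], [0.01, 0.28, 0.45], [0.01, 0.26, 0.46], [0.01, 0.23, 0.48], [0.01, 0.2, 0.49], [0.01, 0.18, 0.5], [0.01, 0.15, 0.51], [0.01, 0.12, 0.51], [0.0, 0.09, 0.52], [0.0, 0.06, 0.52]]
```

>>> move_arm --steps '[[[0,0,-1],0,1],[[-0.5,-0.4,-1],0,1],[[-0.9,-0.76,-1],0,1],[[-0.9,-0.76,0],0,1],[[-0.9,-0.76,0],0,1],[[-0.9,-0.76,0],0,1],[[-0.9,-0.76,0],0,1],[[-0.9,-0.76,0],0,1],[[-0.9,-0.76,0],0,1],[[-0.9,-0.76,0],0,1],[[-0.9,-0.76,0],0,1],[[-0.9,-0.76,0],0,1],[[-0.9,-0.76,0],0,1],[[-0.9,-0.76,0],0,1],[[-0.9,-0.76,0],0,1],[[-0.9,-0.76,0],0,1],[[-0.9,-0.76,0],0,1],[[-0.9,-0.76,0],0,1],[[-0.9,-0.76,0],0,1],[[-0.9,-0.76,0],0,1]]'

```text
t: 3.42
ee_pos: [474.7, 153.8, 297.9]
orientation: [0.412, 3.114, 0.0]
ft_force: [-0.8, 0.9, 0.4]
width: 0.7
grasp_force: 0.0
```

>>> move_arm --steps '[[[-0.9,-0.76,0],0,1],[[-0.9,-0.76,0],0,1],[[-0.9,-0.76,0],0,1],[[-0.9,-0.76,0],0,1],[[-0.9,-0.76,0],0,1],[[-0.9,-0.76,0],0,1],[[-0.9,-0.76,0],0,1],[[-0.9,-0.76,0],0,1],[[-0.4,-0.4,0],0,1],[[0,0,0],0,1],[[0,0,0],0,1],[[0,0,0],0,1]]'

```text
t: 4.42
ee_pos: [614.7, -49.8, 297.5]
orientation: [-0.411, -3.114, -0.001]
ft_force: [0.2, 0.6, 0.0]
width: 0.3
grasp_force: 0.0
```

```bash
python3 - <<'E'
from h import *
o=ctrl.get_obs();print(o['t'],o['ee_pos'],o['width'],o['ft_force'],o['qpos'].round(2))
print(units(topress(PV,[[0,-112,240]])))
d=cam('top');save(d,'top1')
for m in cams.cut_out('top','bar')[:1]: print(m['p'],m['rect'])
w=cam('wrist');save(w,'w1');
E
```

```text
4.4167 [614.69919447 -49.75574209 297.48974412] 0.34621248839579777 [0.19107283 0.62219948 0.02572834] [-0.1   0.34  1.58  0.    1.23 -1.41]
[[-0.55 -0.46  2.3 ]]
0.76 [354.5, 208.2, 58.8, 21.0]
```

View pics/w1.png

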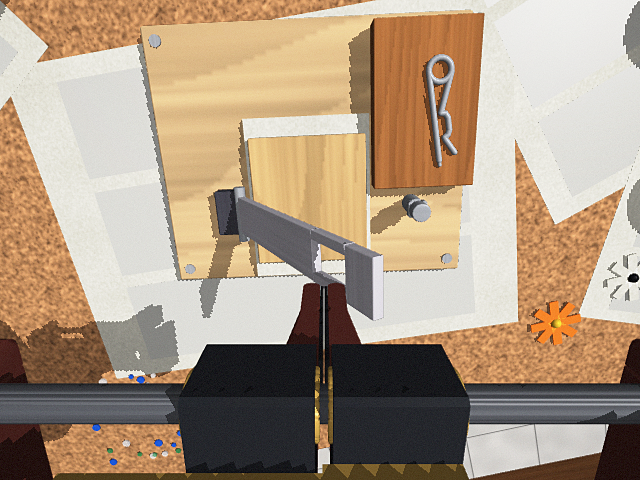

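```bash
python3 - <<'E'
from h import *
w=cam('wrist')
B=[[-185,-45,47],[-185,60,47],[-22,60,47],[-22,-45,47],[0,0,73]]
v,e=fit([(w,B,[[372,18],[484,14],[473,187],[371,187],[420,211]])],PV);print(v,e.round(1))
print(onplane(w,[[440,70],[438,163]],50).round(1), onplane(w,[[420,211]],73).round(1))
print(proj(w,[ctrl.get_obs()['ee_pos']]).round(0))
E
```

```text
[ 6.48481560e+02  4.30287957e+01 -2.26520227e-01] [ 0.4 -0.3  0.1 -0.8 -2.  -1.1  1.2  2.4 -0.5  2.6]
[[519.7  93.5  50. ]
 [607.2  76.   50. ]] [[645.9  44.   73. ]]
[[323. 307.]]
```

>>> move_arm --steps '[[[-0.5,-0.4,0],0,1],[[0,0,0.8],0,1],[[0,0,0.8],0,1],[[0,0,0.7],0,1],[[0,0,0],0,1],[[0,0.4,0],0,1],[[0,0.4,0],0,1],[[0,0.4,0.1],0,1],[[0.02,0.47,0.26],0,1],[[0.02,0.45,0.29],0,1]]'

```text
t: 5.45
ee_pos: [639.0, -10.7, 224.8]
orientation: [0.41, 3.112, 0.0]
ft_force: [0.9, -1.3, -0.1]
width: 0.3
grasp_force: 0.7
```

>>> move_arm --steps '[[[0.02,0.43,0.4],0,1],[[0.02,0.43,0.4],0,1],[[0.02,0.42,0.4],0,1],[[0.02,0.4,0.4],0,1],[[0.02,0.36,0.4],0,1],[[0.02,0.35,0.4],0,1],[[0.01,0.33,0.42],0,1],[[0.01,0.3,0.43],0,1],[[0.01,0.25,0.45],0,1],[[0.01,0.2,0.46],0,1]]'

```text
t: 6.28
ee_pos: [656.6, 73.4, 118.8]
orientation: [0.411, 3.114, 0.0]
ft_force: [0.2, -0.9, 1.1]
width: 0.3
grasp_force: 0.5
```

```bash
python3 - <<'E'
from h import *
o=ctrl.get_obs();print(o['t'],o['ee_pos'],o['ft_force'])
print(units(topress([648.5,44,-.22],[[0,40,47]])))
d=cam('scene');x=d['image'][180:360,180:420];cv2.imwrite('pics/s2.png',cv2.cvtColor(cv2.resize(x,None,fx=3,fy=3),cv2.COLOR_RGB2BGR))
E
```

```text
6.2833 [656.58209233  73.40389907 118.79299845] [ 0.23901745 -0.92765878  1.05414842]
[[0.08 0.38 2.87]]
```

View pics/s2.png

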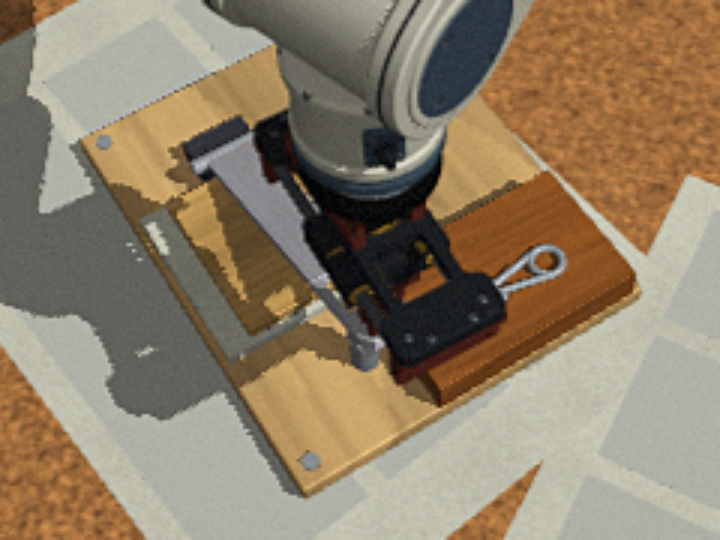

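>>> move_arm --steps '[[[0.01,0.1,0.45],0,1],[[0.01,0.08,0.45],0,1],[[0.01,0.08,0.45],0,1],[[0.01,0.06,0.45],0,1],[[0.01,0.06,0.4],0,1],[[0.01,0.05,0.3],0,1],[[0,0,0.2],0,1],[[0,0,0.1],0,1],[[0,0,0.1],0,1],[[0,0,0],0,1]]'

```text
t: 7.17
ee_pos: [657.6, 83.4, 47.1]
orientation: [-0.412, -3.114, 0.0]
ft_force: [-0.8, 0.4, 0.6]
width: 0.5
grasp_force: 0.0
```

>>> move_arm --steps '[[[0,0,0.06],0,1],[[0,0,0.06],0,1],[[0,0,0],0,1]]'

```text
t: 7.42
ee_pos: [658.1, 83.4, 46.2]
orientation: [0.412, 3.114, 0.0]
ft_force: [-3.9, -1.3, 10.6]
width: 0.5
grasp_force: 5.2
```

>>> move_arm --steps '[[[0,0,-0.5],0,1],[[0,0,-1],0,1],[[0,0,-1],0,1],[[0,0,-1],-0.7,0.6],[[0.8,-0.2,-1],-0.7,0.3],[[0.8,-0.2,-0.5],-0.7,0.3],[[0.7,-0.2,0],0,0.3],[[0,0,0],0,0.3],[[0,0,0],0,0.3],[[0,0,0],0,0.3]]'

```text
t: 8.25
ee_pos: [599.7, 76.9, 169.9]
orientation: [0.125, 3.138, 0.0]
ft_force: [0.5, 0.4, 0.5]
width: 43.5
grasp_force: 0.0
```

```bash
python3 - <<'E'
from h import *
o=ctrl.get_obs();print(o['t'],o['ee_pos'],o['orientation'],o['width'])
w=cam('wrist');save(w,'w2');np.save('w2.npy',np.r_[w['xyz'],w['rotation'].ravel()])
for m in cams.cut_out('wrist','cotter')[:2]: print(m['p'],m['rect'])
E
```

```text
8.25 [599.7267362   76.91958346 169.88909426] [1.25385883e-01 3.13775889e+00 3.27688862e-04] 43.46124569372717
0.55 [336.6, 171.8, 38.3, 145.7]
```

View pics/w2.png

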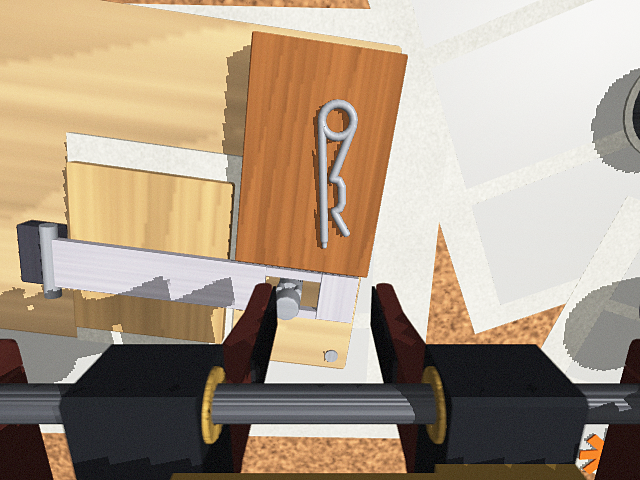

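```bash
python3 - <<'E'
from h import *
a=np.load('w2.npy');w=cam('wrist');
B=[[-185,-45,47],[-185,60,47],[-22,60,47],[-22,-45,47]]
px=[[253,32],[407,55],[368,277],[236,262]]
v,e=fit([(w,B+[[0,0,73]],px+[[289,303]])],PV);print(v,e.round(1))
v,e=fit([(w,B,px)],PV);print(v,e.round(1))
c=onplane(w,[[339,119],[324,247]],50);p=onplane(w,[[289,303]],73)
print(c.round(1),p.round(1)); d=c[1]-c[0];print(np.hypot(*d[:2]),np.arctan2(d[1],d[0])+np.arctan2(11,93))
leg=onplane(w,[[320,150],[324,245]],50);d=leg[1]-leg[0];print('leg yaw',np.arctan2(d[1],d[0]))
print(leg)
E
```

```text
[ 6.48700490e+02  4.69135340e+01 -2.11399513e-01] [-1.  -1.2  2.6 -1.3  1.2  1.9 -0.2  0.6 -1.4  7.3]
[ 6.48993379e+02  4.63323662e+01 -2.13510036e-01] [-1.2 -0.7  2.3 -0.4  0.5  2.4 -0.8  0.9]
[[518.   94.6  50. ]
 [609.6  76.9  50. ]] [[642.9  48.5  73. ]]
93.33732665744535 -0.07334625570857686
leg yaw -0.04001630803951206
[[537.71632933  79.82936466  50.        ]
 [608.0327533   77.0140581   50.        ]]
```

```bash
python3 - <<'E'
from h import *
print(units([[518.3,94.3,80],[518.3,94.3,48.5]]))
E
```

```text
[[ 3.3   0.43  3.56]
 [-0.    0.    1.26]]
```

>>> move_arm --steps '[[[0.8,0.1,0.3],0,0.45],[[0.9,0.1,0.8],0,0.45],[[0.8,0.1,0.8],0,0.45],[[0.8,0.13,0.8],0,0.45],[[0,0,0.86],0,0.45],[[0,0,0.5],0,0.45],[[0,0,0.4],0,0.45],[[0,0,0.3],0,0.45],[[0,0,0.06],0,0.45],[[0,0,0],0,0.45],[[0,0,0],0,0.8],[[0,0,0],0,0.8],[[0,0,0],0,0.8],[[0,0,0],0,0.8],[[0,0,0],0,0.8],[[0,0,0],0,0.8]]'

```text
t: 9.73
ee_pos: [517.9, 94.1, 49.5]
orientation: [0.125, 3.138, 0.0]
ft_force: [0.0, -0.8, 6.1]
width: 26.6
grasp_force: 30.0
```

```bash
python3 - <<'E'
from h import *
o=ctrl.get_obs();print(o['t'],o['ee_pos'],o['orientation'],o['width'],o['grasp_force'],o['ft_force'])
w=cam('wrist');save(w,'w3')
E
```

```text
9.7333 [517.87516518  94.07225766  49.50947656] [1.24923887e-01 3.13805204e+00 1.39362183e-04] 26.629079991510622 30.001233369112015 [ 0.00897312 -0.82996382  6.08723534]
```

View pics/w3.png

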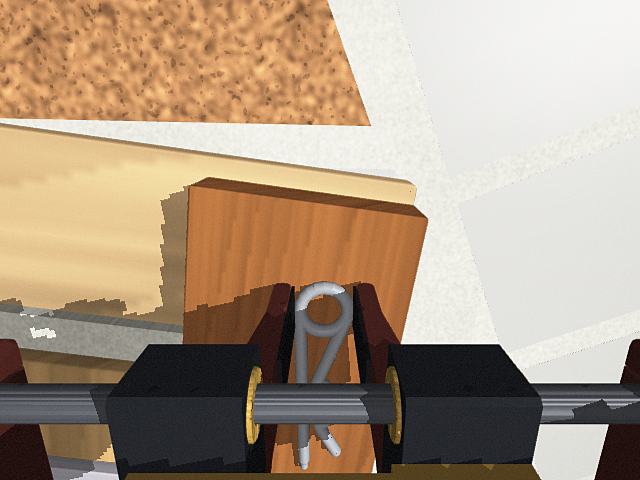

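```bash
cat >> h.py <<'E'
def cot(w,lo,ti):
    c=onplane(w,[lo,ti],50); d=c[1]-c[0]; return c,np.hypot(*d[:2]),np.arctan2(d[1],d[0])+np.arctan2(11,93)
E
python3 - <<'E'
from h import *
w=cam('wrist')
print(cot(w,[324,310],[305,466]))
print(onplane(w,[[350,320],[297,320],[324,283],[324,338]],50).round(1))
B=[[-185,-45,47],[-185,60,47]]
print(onplane(w,[[190,188],[427,217]],47).round(1), topress([649,45.5,-.217],B).round(1))
E
```

```text
(array([[519.14542757,  94.49412249,  50.        ],
       [609.22895508,  77.22734131,  50.        ]]), np.float64(91.72340845961595), np.float64(-0.07164573855646736))
[[525.2 106.1  50. ]
 [523.2  81.6  50. ]
 [505.8  95.6  50. ]
 [533.7  93.3  50. ]]
[[459.   42.3  47. ]
 [479.8 142.4  47. ]] [[458.7  41.4  47. ]
 [481.3 143.9  47. ]]
```

```bash
python3 - <<'E'
from h import *
P=topress([649,45.5,-.217],[[-118,11,0],[-92,11,0],[-52,11,0]]);print(P.round(1))
d=P[0]-[518.8,94.3,0];print(d, units([ctrl.get_obs()['ee_pos']+d]))
E
```

```text
[[536.1  81.6   0. ]
 [561.5  76.    0. ]
 [600.6  67.4   0. ]]
[ 17.33567649 -12.65246233   0.        ] [[-0.73 -0.45  0.  ]]
```

>>> move_arm --steps '[[[0,0,-0.15],0,0.8],[[-0.25,-0.15,0],0,0.8],[[-0.25,-0.15,0],0,0.8],[[-0.23,-0.15,0],0,0.8],[[0,0,0],0.55,0.8],[[0,0,0],0.55,0.8],[[0,0,0],0.53,0.8],[[0,0,0],0,0.8],[[0,0,0],0,0.8]]'

```text
t: 10.58
ee_pos: [535.0, 81.1, 52.5]
orientation: [-0.346, -3.122, 0.0]
ft_force: [-0.1, 1.2, -0.8]
width: 26.6
grasp_force: 30.0
```

```bash
python3 - <<'E'
from h import *
o=ctrl.get_obs();print(o['t'],o['ee_pos'],o['orientation'],o['width'],o['grasp_force'],o['ft_force'])
w=cam('wrist');save(w,'w4');s=cam('scene')
a=cv2.resize(w['image'][240:480,200:440],(600,600));b=cv2.resize(s['image'][230:330,280:320+0],(240,600))
b=cv2.resize(s['image'][240:330,270:360],(600,600))
t=cam('top');c=cv2.resize(t['image'][180:270,260:320],(400,600))
cv2.imwrite('pics/m4.png',cv2.cvtColor(cv2.resize(np.hstack([a,b,c]),(800,300)),cv2.COLOR_RGB2BGR))
E
```

```text
10.5833 [535.04915356  81.08392372  52.48837683] [-3.46227109e-01 -3.12235573e+00  6.50205780e-05] 26.648083556132857 30.000007152557373 [-0.10946063  1.17194309 -0.83581522]
```

View pics/m4.png

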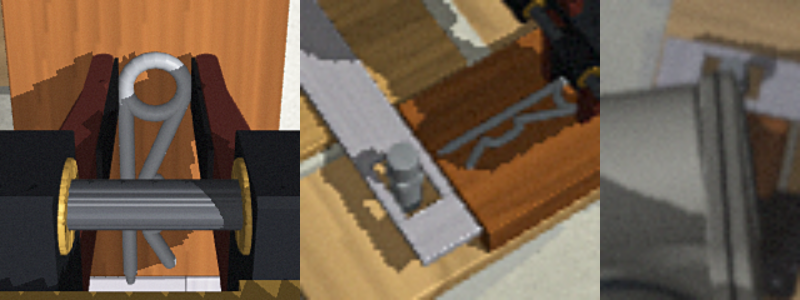

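```bash
python3 - <<'E'
from h import *
s=cam('scene');k=90/300
f=lambda x,y:[270+(x-300)*k,240+y*k]
p=onplane(s,[f(404,154)],73)[0]
p2=onplane(s,[f(404,178)],58)[0]
tip=onplane(s,[f(438,153)],52.5)[0]
leg=onplane(s,[f(555,83)],52.5)[0]
M=R.from_euler('z',-.217).as_matrix()
print(p,p2,tip,'rel',(tip-p)@M,(leg-p)@M)
w=cam('wrist');print(cot(w,[324,310.4],[304,464]))
c=cot(w,[324,310.4],[304,464])[0]; print((c-[649,45.5,0])@M)
# dark/bright check of tip via enhanced networks
for n in['cotter','cotter_tip','bar']:
    for m in cams.boxes_of('scene',n)[:2]: print(n,m)
E
```

```text
[647.98944008  46.68737668  73.        ] [654.0100508   51.97973636  58.        ] [625.89234433  52.23426321  52.5       ] rel [-22.77311899   0.65927376 -20.5       ] [-110.16711649   -1.16737325  -20.5       ]
(array([[537.81851802,  81.11998588,  50.        ],
       [624.48330323,  50.62093557,  50.        ]]), np.float64(91.8747901429634), np.float64(-0.22065147269649638))
[[-116.24304249   10.84713788   50.        ]
 [ -25.04426728   -0.27763009   50.        ]]
cotter {'rect': [330.9, 276.8, 40.1, 26.5], 'p': 0.81}
cotter_tip {'rect': [332.1, 276.1, 40.1, 26.6], 'p': 0.72}
bar {'rect': [287.0, 275.2, 74.0, 90.8], 'p': 0.67}
```

>>> move_arm --steps '[[[0,0,0.07],0,0.8],[[0,0,0],0,0.8],[[-0.1,0,0],0,0.8],[[-0.1,0,0],0,0.8],[[-0.1,0,0],0,0.8],[[-0.1,0,0],0,0.8],[[-0.1,0,0],0,0.8],[[-0.1,0,0],0,0.8],[[0,0,0],0,0.8]]'

```text
t: 11.73
ee_pos: [550.1, 78.0, 51.0]
orientation: [0.348, 3.122, 0.0]
ft_force: [0.6, -0.2, -0.2]
width: 26.2
grasp_force: 30.0
```

>>> move_arm --steps '[[[-0.1,0,0],0,0.8],[[-0.1,0,0],0,0.8],[[0,0,0],0,0.8]]'

```text
t: 11.98
ee_pos: [554.8, 77.0, 51.0]
orientation: [0.348, 3.122, 0.0]
ft_force: [-0.0, 0.0, -0.4]
width: 26.8
grasp_force: 30.0
```

>>> move_arm --steps '[[[-0.08,0,0],0,0.8],[[-0.08,0,0],0,0.8],[[0,0,0],0,0.8]]'

```text
t: 12.23
ee_pos: [558.6, 76.1, 51.0]
orientation: [0.348, 3.122, 0.0]
ft_force: [0.5, -0.8, -0.1]
width: 26.2
grasp_force: 30.0
```

>>> move_arm --steps '[[[-0.08,0,0],0,0.8],[[-0.04,0,0],0,0.8],[[0,0,0],0,0.8]]'

```text
t: 12.48
ee_pos: [561.3, 75.5, 51.0]
orientation: [0.348, 3.122, 0.0]
ft_force: [0.4, 0.2, -0.6]
width: 26.5
grasp_force: 30.0
```

>>> move_arm --steps '[[[-0.08,0,0],0,0.8],[[-0.04,0,0],0,0.8],[[0,0,0],0,0.8]]'

```text
t: 12.73
ee_pos: [564.3, 74.8, 51.0]
orientation: [0.348, 3.122, 0.0]
ft_force: [0.7, 0.7, -1.0]
width: 26.4
grasp_force: 30.0
```

>>> move_arm --steps '[[[0,0,0.04],0,0.8],[[0,0,0],0,0.45],[[0,0,0],0,0.45],[[0,0,0],0,0.45],[[0,0,0],0,0.45],[[0,0,-0.3],0,0.45],[[0,0,-0.8],0,0.45],[[0,0,-1],0,0.45],[[0.5,0,-1],0,0.45],[[0.8,0,0],0,0.7],[[0.8,0,0],0,0.88],[[0.5,0,0],0,0.88],[[0,0,0],0,0.88],[[0,0,0],0,0.88]]'

```text
t: 13.9
ee_pos: [500.7, 89.3, 127.8]
orientation: [0.347, 3.122, 0.0]
ft_force: [-0.1, 0.2, 0.8]
width: 18.5
grasp_force: 0.0
```

```bash
python3 - <<'E'
from h import *
o=ctrl.get_obs();print(o['t'],o['ee_pos'],o['width'])
w=cam('wrist');s=cam('scene')
P=topress([649,45.5,-.217],[[-87,11,50],[0,0,50],[6,0,50]]);print(proj(w,P).round(0).tolist())
for n,d in(('wrist',w),('scene',s)):
    for m in cams.cut_out(n,'cotter')[:1]:
        print(n,m['p'],m['rect']); ys,xs=np.nonzero(m['pixels']); c=onplane(d,np.c_[xs,ys],50);q=(c-[649,45.5,0])@R.from_euler('z',-.217).as_matrix();print(q.min(0),q.max(0))
a=w['image'][60:480,120:540]; b=s['image'][240:330,270:360]
cv2.imwrite('pics/m5.png',cv2.cvtColor(np.hstack([cv2.resize(a,(400,400)),cv2.resize(b,(400,400))]),cv2.COLOR_RGB2BGR))
E
```

```text
13.9 [500.74553939  89.28161008 127.76389495] 18.455282627030687
[[324.0, 343.0], [310.0, 443.0], [310.0, 449.0]]
wrist 0.63 [323.4, 379.1, 42.1, 114.8]
[-102.81982995   -3.36926291   50.        ] [-4.54948059 24.43654329 50.        ]
scene 0.58 [251.4, 118.6, 23.1, 45.7]
[-189.96695613 -587.5814059    50.        ] [-111.27263094 -432.94505326   50.        ]
```

>>> move_arm --steps '[[[0,0,1],0,0.88],[[0,0,1],0,0.88],[[0,0,0.7],0,0.88],[[0,0,0.4],0,0.88],[[-0.3,0,0],0,0.88],[[-0.3,0,0],0,0.88],[[-0.3,0,0],0,0.88],[[-0.2,0,0],0,0.88],[[-0.2,0,0],0,0.88],[[-0.1,0,0],0,0.88],[[-0.1,0,0],0,0.88],[[0,0,0],0,0.88]]'

```text
t: 15.1
ee_pos: [537.6, 80.8, 50.1]
orientation: [0.348, 3.122, 0.0]
ft_force: [-0.1, -1.0, -0.6]
width: 10.4
grasp_force: 0.0
```

>>> move_arm --steps '[[[-0.1,0,0],0,0.88],[[-0.1,0,0],0,0.88],[[-0.1,0,0],0,0.88],[[-0.1,0,0],0,0.88],[[0,0,0],0,0.88]]'

```text
t: 15.52
ee_pos: [547.5, 78.7, 50.0]
orientation: [0.348, 3.122, 0.0]
ft_force: [0.2, 0.3, 0.1]
width: 10.7
grasp_force: 0.0
```

>>> move_arm --steps '[[[-0.1,0,0],0,0.88],[[-0.1,0,0],0,0.88],[[0,0,0],0,0.88]]'

```text
t: 15.77
ee_pos: [552.0, 77.6, 49.9]
orientation: [-0.348, -3.122, -0.0]
ft_force: [-0.6, 0.8, 0.1]
width: 10.6
grasp_force: 0.4
```

>>> move_arm --steps '[[[-0.1,0,0],0,0.88],[[-0.1,0,0],0,0.88],[[0,0,0],0,0.88]]'

```text
t: 16.02
ee_pos: [556.5, 76.5, 49.8]
orientation: [-0.348, -3.121, 0.0]
ft_force: [-1.6, 1.9, 0.6]
width: 10.2
grasp_force: 1.1
```

>>> move_arm --steps '[[[-0.1,0,0],0,0.88],[[-0.1,0,0],0,0.88],[[0,0,0],0,0.88]]'

```text
t: 16.27
ee_pos: [562.6, 75.3, 50.1]
orientation: [0.347, 3.121, 0.0]
ft_force: [-0.2, -0.6, -0.4]
width: 10.9
grasp_force: 0.1
```

```bash
python3 - <<'E'
from h import *
w=cam('wrist');save(w,'w6');s=cam('scene');save(s,'s6')
M=R.from_euler('z',-.217).as_matrix()
print((ctrl.get_obs()['ee_pos']-[649,45.5,0])@M)
for n,d in(('wrist',w),('scene',s)):
    for m in cams.cut_out(n,'cotter')[:2]:
        print(n,m['p'],m['rect']); ys,xs=np.nonzero(m['pixels']); c=onplane(d,np.c_[xs,ys],50);q=(c-[649,45.5,0])@M;print(q.min(0),q.max(0))
a=cv2.resize(w['image'][230:480,200:450],(400,400)); b=cv2.resize(s['image'][240:330,270:360],(400,400))
cv2.imwrite('pics/m6.png',cv2.cvtColor(np.hstack([a,b]),cv2.COLOR_RGB2BGR))
E
```

```text
[-90.95698296  10.4912462   50.10952568]
wrist 0.58 [321.5, 395.9, 40.7, 149.1]
[-82.62809878  -2.04789104  50.        ] [ 7.04887721 21.11698778 50.        ]
scene 0.6 [314.9, 288.2, 50.9, 28.4]
[-81.33081878  -3.45581528  50.        ] [23.98957981 26.01867348 50.        ]
```

View pics/m6.png

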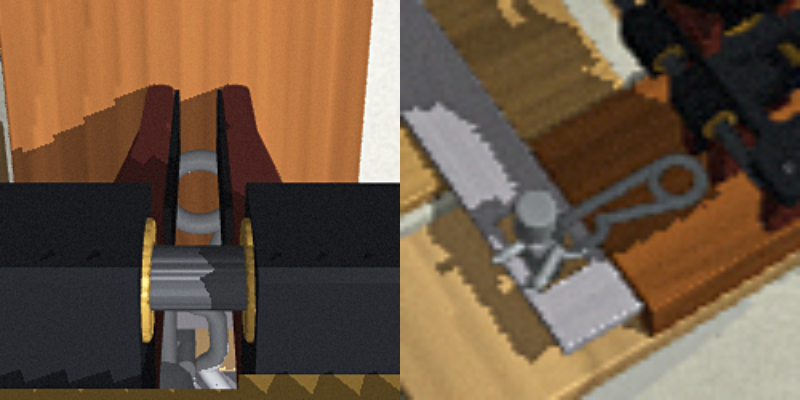

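>>> move_arm --steps '[[[-0.1,0,0],0,0.88],[[-0.1,0,0],0,0.88],[[-0.1,0,0],0,0.88],[[-0.1,0,0],0,0.88],[[0,0,0],0,0.88]]'

```text
t: 16.88
ee_pos: [572.3, 73.1, 50.0]
orientation: [0.347, 3.121, 0.0]
ft_force: [-1.2, -0.0, 0.0]
width: 10.3
grasp_force: 0.0
```

>>> move_arm --steps '[[[-0.08,0,0],0,0.88],[[-0.08,0,0],0,0.88],[[0,0,0],0,0.88]]'

```text
t: 17.13
ee_pos: [576.1, 72.2, 50.1]
orientation: [0.348, 3.121, 0.0]
ft_force: [-0.1, 0.1, 0.5]
width: 10.7
grasp_force: 0.0
```

>>> move_arm --steps '[[[-0.06,0,0],0,0.88],[[-0.06,0,0],0,0.88],[[0,0,0],0,0.88]]'

```text
t: 17.38
ee_pos: [577.6, 71.6, 49.7]
orientation: [-0.348, -3.121, 0.0]
ft_force: [-2.5, 1.3, 0.6]
width: 10.3
grasp_force: 1.0
```

>>> move_arm --steps '[[[-0.05,0,0],0,0.88],[[0,0,0],0,0.88]]'

```text
t: 17.55
ee_pos: [578.0, 71.4, 49.6]
orientation: [-0.348, -3.119, 0.001]
ft_force: [-4.3, 0.3, 2.8]
width: 10.6
grasp_force: 2.3
```

```bash
cat > chk.py <<'E'
from h import *
M=R.from_euler('z',-.217).as_matrix()
w=cam('wrist');s=cam('scene')
o=ctrl.get_obs();print(o['t'],(o['ee_pos']-[649,45.5,0])@M,o['ft_force'])
for n,d in(('wrist',w),('scene',s)):
    for m in cams.cut_out(n,'cotter')[:2]:
        print(n,m['p'],m['rect']); ys,xs=np.nonzero(m['pixels']); c=onplane(d,np.c_[xs,ys],50);q=(c-[649,45.5,0])@M;print(q.min(0),q.max(0))
E
python3 chk.py
```

```text
17.65 [-74.93442344  10.05372674  49.63184488] [-4.74580452  1.48680884  1.3437119 ]
wrist 0.87 [320.1, 396.7, 36.3, 150.8]
[-67.02245467  -1.12112928  50.        ] [21.2460839  17.35994769 50.        ]
scene 0.8 [307.2, 291.9, 46.7, 27.8]
[-63.74718364  -3.18037561  50.        ] [36.86398504 21.7599307  50.        ]
```

>>> move_arm --steps '[[[-0.08,0,0],0,0.88],[[-0.08,0,0],0,0.88],[[0,0,0],0,0.88]]'

```text
t: 18.0
ee_pos: [578.9, 70.4, 48.9]
orientation: [-0.347, -3.113, 0.002]
ft_force: [-12.5, 1.3, 5.7]
width: 10.7
grasp_force: 6.4
```

>>> move_arm --steps '[[[-0.1,0,0],0,0.88],[[-0.1,0,0],0,0.88],[[0,0,0],0,0.88]]'

```text
t: 18.25
ee_pos: [579.6, 69.8, 48.5]
orientation: [-0.347, -3.105, 0.003]
ft_force: [-24.2, 5.8, 15.7]
width: 10.3
grasp_force: 13.4
```

>>> move_arm --steps '[[[0.3,0,-0.05],0,0.88],[[0.4,0,0],0,0.88],[[0.4,0,0],0,0.88],[[0.3,0,-0.8],0,0.88],[[0,0,-1],0,0.88],[[0,0,-1],0,0.88],[[0,0,-1],0,0.88],[[0,0,0],0,0.88],[[0,0,0],0,0.88]]'

```text
t: 19.0
ee_pos: [555.2, 77.3, 147.8]
orientation: [0.347, 3.118, 0.001]
ft_force: [0.2, 0.7, 0.0]
width: 10.6
grasp_force: 0.0
```

```bash
python3 chk.py; python3 - <<'E'
from h import *
w=cam('wrist');save(w,'w7');s=cam('scene')
M=R.from_euler('z',-.217).as_matrix()
m=cams.cut_out('wrist','cotter')[0]['pixels']
# rectified ascii map of cotter in press frame (cell 3mm)
ys,xs=np.nonzero(m);q=(onplane(w,np.c_[xs,ys],50)-[649,45.5,0])@M
g=np.zeros((18,50),int)
for x,y in q[:,:2]:
    i,j=int((y+20)//3),int((x+75)//3)
    if 0<=i<18 and 0<=j<50:g[i,j]+=1
print('\n'.join(''.join('#' if v>2 else '.' for v in r) for r in g))
E
```

```text
19.1 [-100.03782619   10.28304926  145.6214824 ] [ 0.05855649 -0.95670839 -0.04048273]
wrist 0.82 [321.3, 332.2, 23.6, 97.6]
[-67.11571909   1.16894251  50.        ] [16.61557675 19.44864096 50.        ]
scene 0.56 [308.1, 290.7, 44.0, 24.4]
[-65.45235822  -4.32072614  50.        ] [34.07327354 23.17597144 50.        ]
scene 0.23 [250.1, 119.9, 25.1, 43.8]
[-189.96695613 -589.08187357   50.        ] [-109.16786442 -431.55464064   50.        ]
..................................................
..................................................
..................................................
..................................................
..................................................
..................................................
....................##............................
...###...##........###............................
..###....###.......###............................
..###....###...#######............................
..###....####################.....................
..####...#########..#########.....................
...###...######........###........................
..................................................
..................................................
..................................................
..................................................
..................................................
```

```bash
python3 -c "
from workcell import ctrl
print(ctrl.close_job())"
```

```text
the job is handed in; nothing more can be done
None
```

The bar is folded flat with the post up through its slot, the cotter is at its hard stop within about 1.5 mm of home with the bow measured relaxed, the reel, glue bottle and tin were never approached, and the job was handed in at about 19 s.

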